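# Put the hole saw away in the push-to-open drawer

### The arm

A 6-joint arm with a two-finger parallel gripper is mounted at the origin on the work surface. World frame = base frame: x ahead of the robot, y to its left, z up, the work surface at z = 0. Lengths are in m, angles in degrees, forces in N, time in s.
With the tool pointing down it reaches from about 0.375 to 0.9 m from the base axis. Payload 3.1 kg.
Tool frame: the origin (TCP) lies at the very end of the fingers, on their centre line; the grasp point (between the pads) lies 19 mm behind it; z points along the fingers, y is the line along which they close (so a half turn about z gives the same grasp; the last joint's range is limited). The gripper opens to 87 mm and grips with 3 to 60 N. Pads are 19 mm wide; open, the fingers measure 117 mm over their backs; the gripper's body (75 mm by 190 mm) begins 51 mm behind the grasp point.
Start: joints at [-10.227, 30.224, 82.088, -0, 67.689, -10.227], TCP at [0.625, 0, 0.187] pointing down, gripper open.
Joint ranges: [-176.69, 176.69], [-43.24, 126.21], [12.49, 139.97], [-82, 262], [0, 151.66], [-163.58, 163.58]. Speed limits (degrees/s): [159.86, 159.86, 180, 180, 180, 180].

### API

Orientations are given as a 3x3 rotation matrix whose columns are the frame's x, y, z axes.
In Python, from rig import bot, imaging gives the robot as it stands.
- The arm moves only by the tool drive_tool, never from a script. Its argument "deltas" is text: rows parted by semicolons, each of 5 numbers parted by spaces: the finger opening in mm, from 0 to 87, then the shift along the world's x, y, z in mm, then the turn about the world's z in rad. In form: jaw dx dy dz twist; .... A call has 1 to 12 rows; each row is the pose to reach, as a shift and turn from the pose commanded when the call began; what a row does not reach only later rows make up. A row lasts 1/10 s, in which the tool goes at most 50 mm and 8.59 degrees, less where a joint would pass 70% of its speed; a pose out of reach is approached as far as the arm can. A call with a gripper value outside its range is refused whole. The fingers move at their own pace and stop on an object; the grip force is fixed at half the most. Time passes only in rows, so rows that repeat a pose let the fingers close. It gives the time, the measured TCP pose, the force, the opening and the grip force at its end, in the units of the state.
- bot.read_state(): the state, without advancing time (a new reading comes with each control period).
- imaging.capture(name): name is "scene" or "side" or "wrist"; returns the picture (400x640x3 uint8, red, green, blue); there is no depth.
- imaging.camera_model(name): a dict with "fx", "fy", "cx", "cy" (pixels), "T" (4x4, takes a point from camera to world coordinates). Camera axes: x right, y down, z forward; pixel columns grow to the right and rows downward; lengths in m; the calibration is good to about 2 mm. A picture is of the moment at which its call begins: read the wrist's pose just before it. camera_model takes no time and is no camera call; for the wrist camera it gives the pose at the moment of the call.
- bot.hand_in(): hands the job in; it is judged then, once.
The state is a dict: "time_s": time; "joint_positions": joint angles; "qvel": joint speeds; "tau": joint torques, N m; "position": TCP position; "tcp_rot": TCP orientation; "force": force on the tool from outside, world axes, zero at the start; "moment": the same for the moment, N m; "opening": opening from 0.0 (shut) to 1.0 (fully open); "grasp_force": force on a finger pad.
Only numpy, scipy, OpenCV 4.12 (cv2) and the standard library are available. Lean on these libraries where they do the work, as an engineer would, in place of code of your own. Each camera call takes 0.05 s, during which the arm holds its last target. There are 200 camera calls.

### The job

The blue drawer in the bench cabinet has no handle: press its front gently inward until the touch latch lets go and it springs out by itself. Stand the red hole saw in the drawer, teeth down, then ease the drawer shut and press it past flush until the latch catches again and it stays home. Never lean hard on the drawer or cabinet (the latch is delicate) or slam it, and leave the other things on the bench where they are.

Things in the scene. Friction and masses are not known exactly. Their poses are not given: they have to be found in the camera images.
- cabinet: Plywood bench cabinet, fixed: carcass 220 deep (x) by 270 wide (y) by 100 mm high; origin at the centre of its underside. Its -x faces roughly to the robot; carcass front edge at x = -110 mm in its frame. A push-push latch at the back, as in a touch-open cupboard: press the drawer in past home and let go to free it; push it in past home again and let go to catch it.
- drawer (a joint): How far the drawer is out (m). 0 latched home, 0.085 fully sprung out, negative pressed in past home. A spring drives it out, 5.5 N at home, 3 N when out. The latch works somewhere 7 to 20 mm past home (hidden, differs each time); let go earlier, nothing changes. 1 to 2 mm further is a buffer, 9 N/mm: a push felt at 9 N means it has worked; over 16 N there harms it. Push at under 0.1 m/s.
- push_spot (a point): Centre of the brass disc (28 mm across) on the outer face of the blue drawer front, 58 mm above the bench, mid-width; moves with the drawer; axes as the cabinet's, the front is pressed along +x. Front: 270 wide, 14 thick, 10 to 98 mm above the bench; at home its outer face is at x = -148 mm in the cabinet's frame, 24 mm off the carcass behind it.
- drawer_floor (a point): On the drawer's inner floor, mid-width, 24 mm above the bench, 44 mm behind the inside of the front; moves with the drawer. The place to set the saw: with the drawer out it lies 65 mm in front of the carcass edge. Inside width 225 mm; side walls rise 36 mm, the front 74 mm above this floor; 68 mm from floor to the underside of the carcass top.
- hole_saw: Red round hole saw (steel-toothed cup) standing teeth down on the bench: cup 39 mm across and 46 mm high, with a thin steel shank 11 mm across on top, 60 mm high in all, about 0.15 kg; origin at the centre of its underside, z up the shank.
- wax_tin: Yellow round tin, 64 mm across, 40 mm high; origin at the centre of its underside; leave alone.
- cork_block: Cork sanding block 60 x 50 x 34 mm; origin at the centre of its underside; leave alone.
- glue_bottle: White glue bottle 60 mm across, 170 mm high; origin at the centre of its underside; leave alone.
- mug: Blue mug 76 mm across, 90 mm high; origin at the centre of its underside; leave alone.
- mallet: Hammer-shaped wooden mallet lying on the bench far to the left; leave alone.
- screwdriver: Screwdriver lying on the bench to the left; leave alone.
- offcut: Strip of light wood 220 x 45 x 30 mm lying to the left of the cabinet; origin at the centre of its underside; leave alone.
Mind the look-alikes: they are no part of the job. What is shaped like the hole_saw but turquoise is not meant.

How it is judged:
By the outcome, as a careful person would: the job done as asked, in the order asked, and still so for the second after the job is handed in, with the robot touching nothing.
It also fails if it takes over 72 s, if anything falls off the work surface, if the arm or the gripper's body presses on something with over 40 N, if the wrist force passes 120 N, or if a joint passes its speed limit or range.

## Working session

There is one attempt and no reset: what is moved stays moved. The work goes in short steps, Python scripts to look and compute and a tool call to move; the robot and the scene stay as the last step left them, time stands still between calls to the robot, and variables do not carry over. Pictures are saved under pics/ and viewed, at most 10 in all, crops included, and the job is handed in when it is done.

Besides the shell and the picture viewer there is one more tool, called after ">>>" as name(argument=value, ...) on one line, values as JSON. drive_tool: Moves the arm, as the interface text tells. Its arguments: {"type":"object","properties":{"deltas":{"type":"string"}},"required":["deltas"]}

```bash
mkdir -p pics
cat > h.py <<'E'
import numpy as np, cv2
from rig import bot, imaging
def snap(n,f=None):
    im=imaging.capture(n); 
    if f: cv2.imwrite('pics/'+f,im[:,:,::-1])
    return im
def ray(n,u,v):
    c=imaging.camera_model(n);T=np.array(c['T'])
    d=T[:3,:3]@np.array([(u-c['cx'])/c['fx'],(v-c['cy'])/c['fy'],1]);return T[:3,3],d
def onz(n,u,v,z):
    o,d=ray(n,u,v);return o+d*(z-o[2])/d[2]
def proj(n,p):
    c=imaging.camera_model(n);T=np.array(c['T']);q=T[:3,:3].T@(np.array(p)-T[:3,3]);return np.array([c['fx']*q[0]/q[2]+c['cx'],c['fy']*q[1]/q[2]+c['cy']])
E
python3 - <<'E'
from h import *
a=snap('scene','s0.png');b=snap('side','d0.png')
for n in('scene','side'):
    print(n,np.round(imaging.camera_model(n)['T'],2).tolist())
print(bot.read_state())
E
```

```text
scene [[-0.54, 0.5, -0.68, 1.49], [0.84, 0.3, -0.44, 0.7], [-0.01, -0.81, -0.58, 0.84], [0.0, 0.0, 0.0, 1.0]]
side [[1.0, -0.05, 0.07, 0.48], [-0.09, -0.53, 0.84, -1.0], [-0.01, -0.85, -0.53, 0.78], [0.0, 0.0, 0.0, 1.0]]
{'time_s': 0.1, 'joint_positions': array([-1.02269063e+01,  3.02742135e+01,  8.21500326e+01,  8.03115092e-04,
        6.76898386e+01, -1.02271089e+01]), 'qvel': array([ 0.06760958, -0.11346305, -0.19879616,  0.01875019,  0.12081422,
       -0.04727602]), 'tau': array([-3.02360622e-04, -4.40987206e+01, -1.77151054e+01,  6.34850166e-02,
        5.34114777e-02, -3.85449334e-05]), 'position': array([6.24259861e-01, 1.71747261e-04, 1.86057928e-01]), 'tcp_rot': array([[ 2.15605449e-06,  9.99998085e-01, -1.95721377e-03],
       [ 9.99999933e-01, -1.43916030e-06,  3.66284366e-04],
       [ 3.66280847e-04, -1.95721443e-03, -9.99998018e-01]]), 'force': array([-0.647991  ,  0.31140097,  0.29848802]), 'moment': array([-0.06611932,  0.01039434,  0.02223773]), 'grasp_force': 0.0, 'opening': 1.0008097568214906}
```

View pics/s0.png

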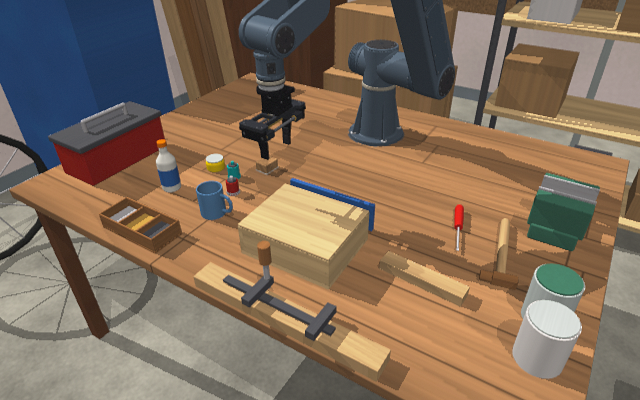

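View pics/d0.png

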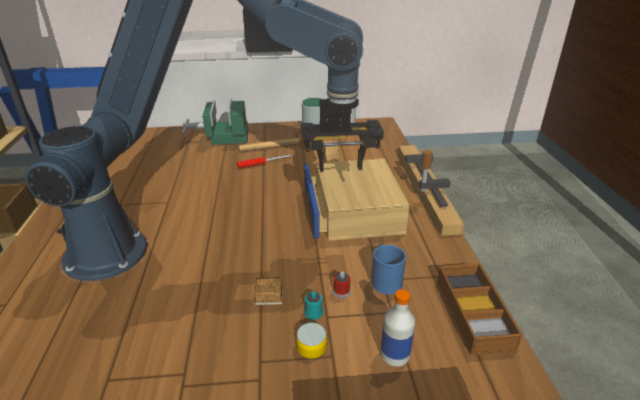

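Red saw at scene (232,185) and side (342,287); the turquoise look-alike sits beside it. The blue drawer front runs from scene (291,181) to (374,215), on the robot's side of the cabinet.

Run:
```python
from h import *
A={'scene':cv2.imread('pics/s0.png'),'side':cv2.imread('pics/d0.png')}
win={'scene':(215,165,250,205),'side':(325,262,360,305)}
def mask(im,lo,hi): return cv2.inRange(cv2.cvtColor(im,cv2.COLOR_BGR2HSV),lo,hi)
for n,im in A.items():
    m=mask(im,(0,120,50),(8,255,255))|mask(im,(170,120,50),(180,255,255))
    x0,y0,x1,y1=win[n];k=np.zeros_like(m);k[y0:y1,x0:x1]=m[y0:y1,x0:x1]
    ys,xs=np.where(k>0);print(n,xs.min(),xs.max(),ys.min(),ys.max(),len(xs)); 
    print(' saw@z.023',onz(n,xs.mean(),ys.mean(),.026))
    m=mask(im,(100,120,40),(125,255,255))
    cs=cv2.findContours(m,cv2.RETR_EXTERNAL,cv2.CHAIN_APPROX_SIMPLE)[0]
    for c in cs:
        if cv2.contourArea(c)>150: print(' blue',cv2.boundingRect(c),cv2.approxPolyDP(c,2.5,True)[:,0].tolist()[:14])
v=np.hstack([cv2.resize(A['scene'][165:285,210:390],None,fx=2.2,fy=2.2,interpolation=2),cv2.resize(A['side'][155:275,290:420],None,fx=2.2,fy=2.2,interpolation=2)])
cv2.imwrite('pics/z0.png',v);print(v.shape)
```

```text
scene 226 238 178 192 135
 saw@z.023 [ 0.60972914 -0.19827544  0.026     ]
 blue (196, 182, 36, 37) [[197, 187], [204, 217], [216, 218], [230, 211], [230, 201], [221, 193], [220, 184], [206, 182]]
 blue (291, 178, 84, 53) [[291, 179], [293, 185], [368, 209], [371, 230], [374, 204]]
 blue (158, 167, 22, 20) [[176, 167], [169, 172], [158, 170], [163, 185], [179, 181]]
 blue (0, 0, 175, 170) [[0, 0], [0, 82], [27, 146], [39, 155], [47, 169], [60, 163], [52, 142], [48, 140], [50, 133], [122, 101], [159, 109], [161, 114], [174, 108], [152, 0]]
side 334 349 274 294 222
 saw@z.023 [ 0.60317749 -0.20987181  0.026     ]
 blue (385, 337, 27, 22) [[387, 338], [385, 351], [389, 356], [402, 358], [408, 354], [411, 337], [403, 341]]
 blue (305, 165, 13, 73) [[305, 165], [316, 237], [317, 209]]
 blue (0, 87, 21, 38) [[3, 87], [0, 95], [20, 124], [8, 88]]
 blue (13, 68, 91, 66) [[13, 72], [19, 87], [36, 89], [45, 133], [54, 128], [54, 123], [51, 123], [44, 89], [98, 85], [103, 68], [37, 68]]
(264, 682, 3)
```

View pics/z0.png

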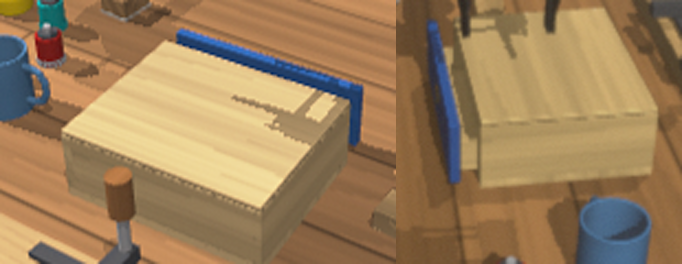

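Run:
```python
from h import *
def tri(a,b):
    o1,d1=ray('scene',*a);o2,d2=ray('side',*b)
    s=np.linalg.lstsq(np.c_[d1,-d2],o2-o1,rcond=None)[0]
    p,q=o1+d1*s[0],o2+d2*s[1];return (p+q)/2,np.linalg.norm(p-q)
print('saw',tri((232,185),(341.5,284)))
for z in (.046,.0):
    print(onz('scene',232,180,z),onz('side',341.5,277,z))
P=[onz('scene',*p,.1) for p in [(238.2,224.1),(285,183.2),(369.1,209.5),(329.1,259.5)]]
for p in P: print('carc',p[:2])
print([np.linalg.norm(P[i]-P[(i+1)%4]) for i in range(4)], np.mean(P,0))
for i in (0,2):
    d=(P[0]-P[1] if i==0 else P[3]-P[2]);print('yaw x',np.degrees(np.arctan2(d[1],d[0])))
for q in ((1,2),(0,3)):
    d=P[q[0]]-P[q[1]];print('yaw y',np.degrees(np.arctan2(d[1],d[0])))
for p in [(290.9,179.1),(374.5,204.5)]: print('front scene',onz('scene',*p,.098)[:2])
print('front side far',onz('side',305,165,.098)[:2],'near bot',onz('side',316,237.5,.010)[:2])
for p in [(328.6,211.8),(407.7,204.1),(383.6,159.5)]: print('side carc',onz('side',*p,.1)[:2])
```

```text
saw (array([ 0.60433198, -0.2033439 ,  0.02579166]), np.float64(0.00011051268011217033))
[ 0.60455984 -0.19988863  0.046     ] [ 0.60419279 -0.20150759  0.046     ]
[ 0.553091   -0.25195854  0.        ] [ 6.12120307e-01 -1.51277301e-01  1.11022302e-16]
carc [0.81568378 0.01326683]
carc [0.59789354 0.00407696]
carc [0.58482331 0.26994436]
carc [0.80681333 0.28067333]
[np.float64(0.21798403693458787), np.float64(0.2661884801636391), np.float64(0.2222491431194743), np.float64(0.26755358802722157)] [0.70130349 0.14199037 0.1       ]
yaw x 2.41621878365137
yaw x 2.7670026099220615
yaw y -87.18556327320653
yaw y -88.10007264875127
front scene [0.56860277 0.0041825 ]
front scene [0.55453705 0.27076292]
front side far [0.55218948 0.25964151] near bot [0.56258473 0.00227471]
side carc [ 0.59553172 -0.00840948]
side carc [0.81091178 0.00652582]
side carc [0.80171291 0.26647497]
```

Cabinet centre is about (0.70, 0.138) with yaw about 2.5°, and the top's edges measure 0.218 × 0.267 m against 0.22 × 0.27 m given. The saw is at about (0.604, -0.202).

>>> drive_tool(deltas="0 -20 12 0 -0.14;0 -40 25 0 -0.28;0 -60 40 0 -0.42;0 -80 55 0 -0.56;0 -95 70 0 -0.7;0 -110 85 0 -0.84;0 -125 100 0 -0.98;0 -135 115 0 -1.12;0 -145 130 0 -1.26;0 -145 130 0 -1.4;0 -145 130 0 -1.527;0 -145 130 0 -1.527")

```text
time_s: 1.3
position: [0.4796, 0.1302, 0.1867]
tcp_rot: [[0.999, 0.044, -0.001], [0.044, -0.999, -0.0], [-0.001, 0.0, -1.0]]
force: [0.2, 0.6, -0.3]
opening: 0.028
grasp_force: 0.0
```

Run:
```python
from h import *
s=bot.read_state();print(s['position'],s['tcp_rot'][:,1],s['force'],s['joint_positions'],s['opening'])
print(np.round(imaging.camera_model('wrist')['T'],3).tolist())
snap('wrist','w1.png');b=snap('side','d1.png')[:,:,::-1]
a=cv2.imread('pics/s0.png')
def mask(im,lo,hi): return cv2.inRange(cv2.cvtColor(im,cv2.COLOR_BGR2HSV),lo,hi)
for n,im in(('scene',a),('side',b)):
    for w,lo,hi in(('turq',(82,120,40),(95,255,255)),('yel',(22,180,100),(32,255,255))):
        ys,xs=np.where(mask(np.ascontiguousarray(im),lo,hi)>0)
        if len(xs): print(n,w,len(xs),onz(n,np.median(xs),np.median(ys),.023))
print('mug top',onz('side',389,254,.09),onz('scene',210,188,.09))
```

```text
[0.47956656 0.13019141 0.18672525] [ 4.44444933e-02 -9.99011854e-01  4.63790085e-05] [ 0.23559375  0.57212458 -0.27918044] [ 2.28314897e+00  2.04371545e+01  1.00121682e+02 -3.29159509e-03
  5.94798121e+01  8.97375014e+01] 0.028445583178920826
[[0.045, -0.963, -0.265, 0.55], [-0.999, -0.043, -0.012, 0.134], [-0.0, 0.265, -0.964, 0.385], [0.0, 0.0, 0.0, 1.0]]
scene turq 133 [ 0.53489959 -0.25978012  0.023     ]
scene yel 162 [ 0.54128064 -0.33206695  0.023     ]
side turq 304 [ 0.53139693 -0.27023433  0.023     ]
side yel 372 [ 0.51794598 -0.38127805  0.023     ]
mug top [ 0.7176501  -0.18249971  0.09      ] [ 0.71970542 -0.17639336  0.09      ]
```

View pics/w1.png

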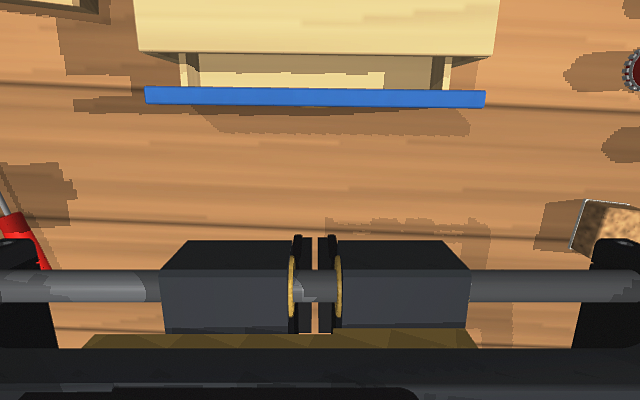

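The wrist view shows the drawer's top rim as a blue band: outer edge from (146,104) to (485,108), inner edge at row 86 on the left and 91 on the right.

Run:
```python
from h import *
a=[onz('wrist',*p,.098) for p in((146,104),(485,108),(145,86),(485,91))]
print(a,(a[0]+a[1])/2,(a[2]+a[3])/2,np.linalg.norm(a[0]-a[1]))
d=a[0]-a[1];print(np.degrees(np.arctan2(d[1],d[0]))-90)
```

```text
[array([0.54540694, 0.26755019, 0.098     ]), array([ 0.5549246 , -0.00102368,  0.098     ]), array([0.55897967, 0.26723324, 0.098     ]), array([0.56770442, 0.00124454, 0.098     ])] [0.55016577 0.13326326 0.098     ] [0.56334205 0.13423889 0.098     ] 0.2687424607493056
2.029584155402631
```

>>> drive_tool(deltas="0 0 2 -40 0;0 0 2 -80 0;0 0 2 -120 0;0 10 2 -137 0;0 25 2 -137 0;0 40 2 -137 0;0 46 2 -137 0;0 50 2 -137 0;0 52 2 -137 0;0 54 2 -137 0;0 54 2 -137 0")

```text
time_s: 2.5
position: [0.5338, 0.1321, 0.0501]
tcp_rot: [[0.999, 0.044, 0.0], [0.044, -0.999, 0.0], [0.0, -0.0, -1.0]]
force: [-0.0, -0.4, -0.7]
opening: 0.004
grasp_force: 0.0
```

>>> drive_tool(deltas="0 2 0 0 0;0 4 0 0 0;0 5 0 0 0;0 5 0 0 0")

```text
time_s: 2.9
position: [0.5392, 0.132, 0.05]
tcp_rot: [[0.999, 0.044, 0.0], [0.044, -0.999, 0.0], [0.0, -0.0, -1.0]]
force: [-0.3, 0.6, -0.6]
opening: 0.004
grasp_force: 0.0
```

>>> drive_tool(deltas="0 1 0 0 0;0 2 0 0 0;0 3 0 0 0;0 3 0 0 0")

```text
time_s: 3.3
position: [0.5406, 0.132, 0.0497]
tcp_rot: [[0.999, 0.044, -0.003], [0.044, -0.999, -0.0], [-0.003, -0.0, -1.0]]
force: [-2.8, 0.2, 0.5]
opening: 0.003
grasp_force: 1.3
```

>>> drive_tool(deltas="0 1 0 0 0;0 2 0 0 0;0 3 0 0 0;0 3 0 0 0")

```text
time_s: 3.7
position: [0.542, 0.1321, 0.0494]
tcp_rot: [[0.999, 0.044, -0.006], [0.044, -0.999, -0.0], [-0.006, -0.0, -1.0]]
force: [-5.1, -0.0, 1.6]
opening: 0.005
grasp_force: 2.8
```

>>> drive_tool(deltas="0 1 0 0 0;0 2 0 0 0;0 3 0 0 0;0 4 0 0 0;0 4 0 0 0")

```text
time_s: 4.2
position: [0.5458, 0.1322, 0.0493]
tcp_rot: [[0.999, 0.044, -0.006], [0.044, -0.999, -0.0], [-0.006, -0.0, -1.0]]
force: [-5.9, 0.5, 0.9]
opening: 0.002
grasp_force: 2.9
```

>>> drive_tool(deltas="0 1 0 0 0;0 2 0 0 0;0 3 0 0 0;0 3 0 0 0")

```text
time_s: 4.6
position: [0.5487, 0.1323, 0.0493]
tcp_rot: [[0.999, 0.044, -0.007], [0.044, -0.999, 0.0], [-0.007, -0.0, -1.0]]
force: [-6.7, 1.2, 2.7]
opening: 0.004
grasp_force: 3.0
```

>>> drive_tool(deltas="0 1 0 0 0;0 2 0 0 0;0 2.5 0 0 0;0 2.5 0 0 0")

```text
time_s: 5.0
position: [0.5511, 0.1323, 0.0493]
tcp_rot: [[0.999, 0.044, -0.007], [0.044, -0.999, 0.0], [-0.007, -0.0, -1.0]]
force: [-5.5, 1.8, 1.2]
opening: 0.004
grasp_force: 3.0
```

>>> drive_tool(deltas="0 1 0 0 0;0 2 0 0 0;0 2 0 0 0")

```text
time_s: 5.3
position: [0.553, 0.1324, 0.0492]
tcp_rot: [[0.999, 0.044, -0.007], [0.044, -0.999, 0.0], [-0.007, -0.001, -1.0]]
force: [-6.1, 0.7, 2.2]
opening: 0.008
grasp_force: 3.1
```

>>> drive_tool(deltas="0 1 0 0 0;0 2 0 0 0;0 2 0 0 0")

```text
time_s: 5.6
position: [0.5549, 0.1324, 0.0492]
tcp_rot: [[0.999, 0.044, -0.007], [0.044, -0.999, 0.0], [-0.007, -0.001, -1.0]]
force: [-5.7, 0.8, 1.5]
opening: 0.006
grasp_force: 3.1
```

>>> drive_tool(deltas="0 1 0 0 0;0 2 0 0 0;0 2 0 0 0")

```text
time_s: 5.9
position: [0.5568, 0.1324, 0.0492]
tcp_rot: [[0.999, 0.044, -0.007], [0.044, -0.999, 0.0], [-0.007, -0.001, -1.0]]
force: [-6.1, 0.9, 1.6]
opening: 0.004
grasp_force: 3.2
```

>>> drive_tool(deltas="0 1 0 0 0;0 2 0 0 0;0 2 0 0 0")

```text
time_s: 6.2
position: [0.5587, 0.1325, 0.0491]
tcp_rot: [[0.999, 0.044, -0.008], [0.044, -0.999, 0.0], [-0.008, -0.001, -1.0]]
force: [-6.2, 0.7, 1.0]
opening: 0.009
grasp_force: 3.2
```

>>> drive_tool(deltas="0 1 0 0 0;0 2 0 0 0;0 2 0 0 0")

```text
time_s: 6.5
position: [0.5606, 0.1325, 0.0491]
tcp_rot: [[0.999, 0.044, -0.008], [0.044, -0.999, 0.0], [-0.008, -0.001, -1.0]]
force: [-6.2, 2.4, 1.7]
opening: 0.006
grasp_force: 3.2
```

>>> drive_tool(deltas="0 1 0 0 0;0 2 0 0 0;0 2 0 0 0")

```text
time_s: 6.8
position: [0.5608, 0.1324, 0.0489]
tcp_rot: [[0.999, 0.044, -0.011], [0.044, -0.999, 0.0], [-0.011, -0.001, -1.0]]
force: [-9.1, 0.5, 3.2]
opening: 0.004
grasp_force: 4.4
```

>>> drive_tool(deltas="0 -8 0 0 0;0 -17 0 0 0;0 -26 0 0 0;0 -35 0 0 0;0 -44 0 0 0;0 -53 0 0 0;0 -62 0 0 0;0 -71 0 0 0;0 -80 0 0 0;0 -89 0 0 0;0 -98 0 0 0;0 -107 0 0 0")

```text
time_s: 8.0
position: [0.4594, 0.1321, 0.0501]
tcp_rot: [[0.999, 0.044, 0.001], [0.044, -0.999, 0.0], [0.001, -0.0, -1.0]]
force: [0.2, 0.2, -0.2]
opening: 0.007
grasp_force: 0.1
```

>>> drive_tool(deltas="0 -9 0 0 0;0 -18 0 0 0;0 -28 0 0 0;0 -28 0 40 0;0 -28 0 85 0;0 -28 0 130 0;0 -28 0 130 0")

```text
time_s: 8.7
position: [0.4358, 0.1325, 0.1852]
tcp_rot: [[0.999, 0.044, 0.014], [0.044, -0.999, 0.001], [0.014, -0.0, -1.0]]
force: [0.9, 0.2, 0.3]
opening: 0.008
grasp_force: 0.0
```

Run:
```python
from h import *
print(bot.read_state()['position'])
w=snap('wrist','w2.png')
print(np.round(imaging.camera_model('wrist')['T'],3).tolist())
h=cv2.cvtColor(w,cv2.COLOR_RGB2HSV);m=cv2.inRange(h,(100,120,40),(125,255,255))
c=max(cv2.findContours(m,0,2)[0],key=cv2.contourArea);print(cv2.approxPolyDP(c,3,True)[:,0].tolist())
```

```text
[0.43578765 0.13247151 0.18515068]
[[0.044, -0.966, -0.256, 0.502], [-0.999, -0.043, -0.011, 0.136], [-0.0, 0.256, -0.967, 0.381], [0.0, 0.0, 0.0, 1.0]]
[[154, 142], [155, 155], [480, 160], [482, 145], [429, 138], [190, 139], [187, 135]]
```

View pics/w2.png

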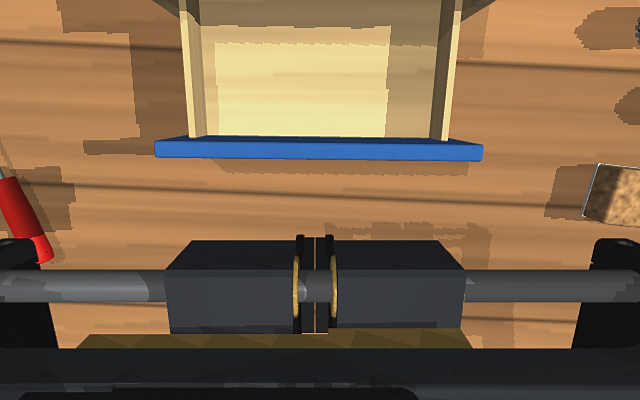

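>>> drive_tool(deltas="70 8 -30 10 0;70 16 -62 10 0;70 25 -94 10 0;70 34 -126 10 0;70 43 -158 10 0;70 52 -190 10 0;70 61 -222 10 0;70 70 -254 10 0;70 80 -286 10 0;70 90 -316 10 0;70 97 -333 10 0;70 97 -333 10 0")

```text
time_s: 9.95
position: [0.5284, -0.203, 0.1878]
tcp_rot: [[0.999, 0.041, -0.002], [0.041, -0.999, 0.001], [-0.002, -0.001, -1.0]]
force: [0.8, 0.5, 0.7]
opening: 0.803
grasp_force: 0.0
```

Run:
```python
from h import *
s=bot.read_state();print(s['position'],s['opening'])
w=snap('wrist','w3.png')
h=cv2.cvtColor(w,cv2.COLOR_RGB2HSV)
for nm,m in(('red',cv2.inRange(h,(0,120,50),(8,255,255))|cv2.inRange(h,(170,120,50),(180,255,255))),('turq',cv2.inRange(h,(82,120,40),(95,255,255)))):
    for c in cv2.findContours(m,0,2)[0]:
        if cv2.contourArea(c)>150:
            (u,v),r=cv2.minEnclosingCircle(c); print(nm,u,v,r,onz('wrist',u,v,.046),cv2.boundingRect(c))
print('bottle',onz('side',397,355,0),onz('scene',168,188,0))
```

```text
[ 0.52836192 -0.20295596  0.1878343 ] 0.8028698549412188
red 319.6532897949219 102.10584259033203 21.406150817871094 [ 0.60108263 -0.20142034  0.046     ] (299, 81, 42, 43)
turq 371.30596923828125 175.30596923828125 23.777847290039062 [ 0.53366632 -0.25571083  0.046     ] (349, 153, 46, 46)
bottle [ 0.69303183 -0.3946465   0.        ] [ 0.69848846 -0.39871024  0.        ]
```

View pics/w3.png

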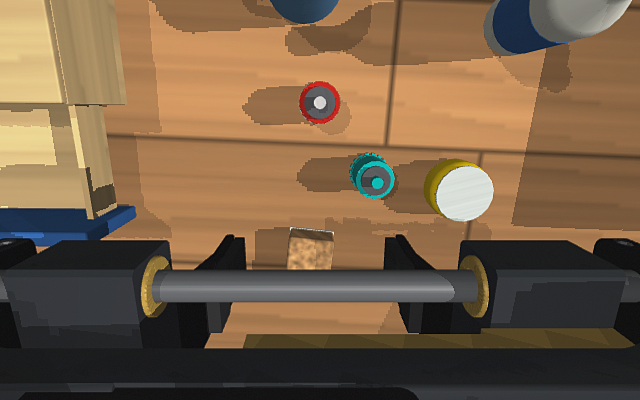

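The red ring at (320,102) puts the saw at about (0.602, -0.201). The turquoise one at (371,175) is 85 mm away, so the fingers are clear of it.

>>> drive_tool(deltas="70 30 1 -20 0;70 60 2 -50 0;70 74 2 -80 0;70 74 2 -100 0;70 74 2 -110 0;70 74 2 -110 0")

```text
time_s: 10.6
position: [0.6001, -0.1967, 0.0778]
tcp_rot: [[0.999, 0.045, -0.005], [0.045, -0.999, 0.003], [-0.005, -0.003, -1.0]]
force: [-0.2, -0.8, -0.1]
opening: 0.807
grasp_force: 0.0
```

>>> drive_tool(deltas="70 1 -3 -25 0;70 1 -3 -45 0;70 1 -3 -56 0;70 1 -3 -56 0")

```text
time_s: 11.0
position: [0.6024, -0.2013, 0.0234]
tcp_rot: [[0.999, 0.044, -0.002], [0.044, -0.999, 0.001], [-0.002, -0.001, -1.0]]
force: [0.1, -0.1, -0.2]
opening: 0.805
grasp_force: 0.0
```

>>> drive_tool(deltas="30 0 0 0 0;30 0 0 0 0;30 0 0 0 0;30 0 0 0 0;30 0 0 0 0;30 0 0 0 0;30 0 0 0 0;30 0 0 0 0")

```text
time_s: 11.8
position: [0.6034, -0.2019, 0.0239]
tcp_rot: [[0.999, 0.044, -0.0], [0.044, -0.999, 0.0], [-0.0, -0.0, -1.0]]
force: [-0.0, -0.1, -0.0]
opening: 0.352
grasp_force: 0.0
```

Opening of 30.6 mm with no grip force on a 39 mm cup doesn't fit. I'll look before going on.

Run:
```python
from h import *
b=snap('side');a=snap('scene')
u,v=map(int,proj('side',bot.read_state()['position']));x,y=map(int,proj('scene',bot.read_state()['position']))
print(u,v,x,y)
f=lambda im,u,v:cv2.resize(im[v-50:v+40,u-50:u+50],None,fx=4,fy=4,interpolation=2)
cv2.imwrite('pics/z3.png',np.hstack([f(b,u,v),f(a,x,y)])[:,:,::-1])
```

```text
341 284 232 185
```

View pics/z3.png

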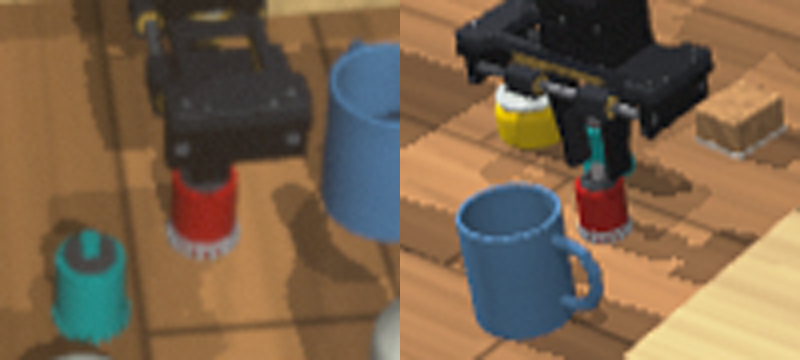

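The pads closed above the cup, around the shank. The fingertips are really about 20 mm higher than the reported TCP. I'll reopen, go lower in small steps while watching the force, and close again.

>>> drive_tool(deltas="70 0 0 0 0;70 0 0 0 0;70 0 0 0 0;70 0 0 0 0;70 0 0 0 0;70 0 0 0 0;70 0 0 -4 0;70 0 0 -8 0;70 0 0 -12 0;70 0 0 -12 0")

```text
time_s: 12.9
position: [0.6028, -0.2016, 0.011]
tcp_rot: [[0.999, 0.044, -0.002], [0.044, -0.999, 0.001], [-0.002, -0.001, -1.0]]
force: [-0.7, 0.7, -0.6]
opening: 0.805
grasp_force: 0.0
```

Run:
```python
from h import *
b=snap('side');a=snap('scene')
s=bot.read_state();print(s['position'],s['force'],s['opening'])
f=lambda im,u,v:cv2.resize(im[v-50:v+40,u-50:u+50],None,fx=4,fy=4,interpolation=2)
cv2.imwrite('pics/z4.png',np.hstack([f(b,341,284),f(a,232,185)])[:,:,::-1])
```

```text
[ 0.60333577 -0.20188216  0.01161705] [ 0.13323079  0.08205934 -0.55100374] 0.8070669089824283
```

View pics/z4.png

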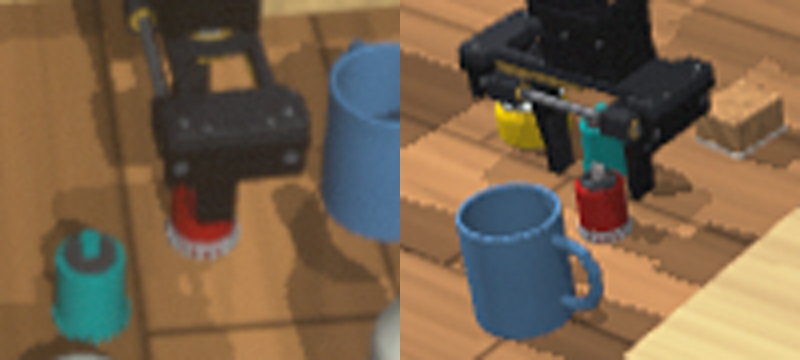

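Run:
```python
from h import *
for y in(-.237,-.245,-.252):
    for z in(0,.012,.03): print(y,z,(proj('side',(.603,y,z))-[291,234])*4)
for y in (-.237,-.165):
    for z in(0,.012,.03): print(y,z,(proj('scene',(.603,y,z))-[182,135])*4+[400,0])
```

```text
-0.237 0 [206.61474702 273.27954334]
-0.237 0.012 [207.09221295 258.23891775]
-0.237 0.03 [207.81936869 235.33282824]
-0.245 0 [208.54201764 283.3367234 ]
-0.245 0.012 [209.03430592 268.2610529 ]
-0.245 0.03 [209.78410842 245.29935353]
-0.252 0 [210.24863951 292.24248019]
-0.252 0.012 [210.75417846 277.13642357]
-0.252 0.03 [211.52422948 254.12645682]
-0.237 0 [573.21135328 213.86115842]
-0.237 0.012 [571.29324231 201.51104725]
-0.237 0.03 [568.38228395 182.76830509]
-0.165 0 [641.81971975 240.29720522]
-0.165 0.012 [640.18698664 227.80504385]
-0.165 0.03 [637.70849383 208.84191278]
```

By the pictures the fingertips are at z ≈ 0.039 while the TCP is reported at 0.012, an offset of about 28 mm. I'll go down 20 mm more.

>>> drive_tool(deltas="70 0 0 -5 0;70 0 0 -10 0;70 0 0 -15 0;70 0 0 -20 0;70 0 0 -20 0")

```text
time_s: 13.5
position: [0.6027, -0.2016, -0.0091]
tcp_rot: [[0.999, 0.044, -0.002], [0.044, -0.999, 0.001], [-0.002, -0.001, -1.0]]
force: [-0.3, 0.2, 0.7]
opening: 0.804
grasp_force: 0.0
```

>>> drive_tool(deltas="30 0 0 0 0;30 0 0 0 0;30 0 0 0 0;30 0 0 0 0;30 0 0 0 0;30 0 0 0 0;30 0 0 0 0;30 0 0 0 0")

```text
time_s: 14.3
position: [0.6038, -0.2024, -0.0077]
tcp_rot: [[0.999, 0.044, 0.001], [0.044, -0.999, -0.001], [0.001, 0.001, -1.0]]
force: [0.4, -1.6, 1.5]
opening: 0.439
grasp_force: 30.0
```

>>> drive_tool(deltas="30 0 0 30 0;30 0 0 65 0;30 0 0 100 0;30 -8 20 125 0;30 -18 50 130 0;30 -28 85 130 0;30 -38 120 130 0;30 -48 155 130 0;30 -58 190 130 0;30 -66 225 130 0;30 -74 260 130 0;30 -79 290 130 0")

```text
time_s: 15.5
position: [0.5223, 0.0901, 0.1214]
tcp_rot: [[0.999, 0.044, -0.003], [0.044, -0.999, 0.001], [-0.003, -0.001, -1.0]]
force: [-0.5, -0.7, -2.1]
opening: 0.439
grasp_force: 30.0
```

>>> drive_tool(deltas="30 0 20 0 0;30 0 35 0 0;30 0 43 0 0;30 0 43 0 0;30 0 43 0 0")

```text
time_s: 16.0
position: [0.5245, 0.1304, 0.1218]
tcp_rot: [[0.999, 0.043, -0.0], [0.043, -0.999, -0.0], [-0.0, 0.0, -1.0]]
force: [0.2, -0.8, -2.2]
opening: 0.441
grasp_force: 30.0
```

Run:
```python
from h import *
s=bot.read_state();print(s['position'],s['tcp_rot'][:,0],s['opening'],s['grasp_force'])
w=snap('wrist');b=snap('side');p=s['position']
u,v=map(int,proj('side',p)); print(u,v)
f=cv2.resize(b[v-70:v+60,u-70:u+80],(462,400),interpolation=2)
w=cv2.resize(w,(338,211));o=np.zeros((400,800,3),np.uint8);o[:,:462]=f;o[:211,462:]=w
cv2.imwrite('pics/z5.png',o[:,:,::-1])
```

```text
[0.52453628 0.13042412 0.12178712] [ 9.99053858e-01  4.34885406e-02 -3.68576679e-04] 0.44146492677702714 29.998615086078644
298 179
```

View pics/z5.png

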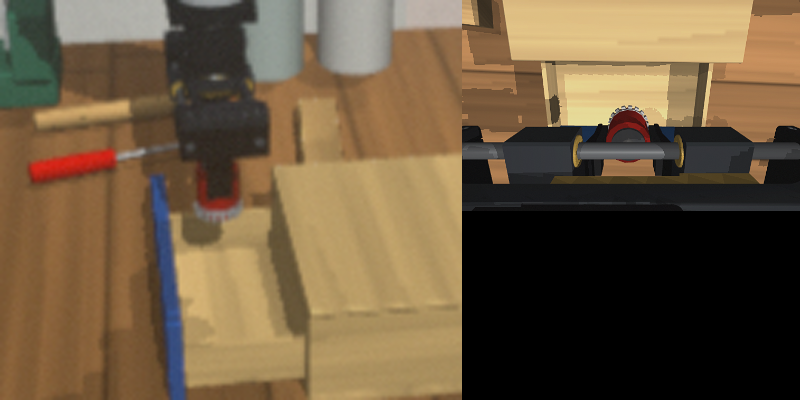

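The saw is held upright above the open drawer. Lowering it now.

>>> drive_tool(deltas="30 0 1 -25 0;30 0 1 -50 0;30 0 1 -72 0;30 0 1 -88 0;30 0 1 -96 0;30 0 1 -101 0;30 0 1 -101 0;30 0 1 -101 0")

```text
time_s: 16.9
position: [0.5252, 0.1319, 0.0216]
tcp_rot: [[0.999, 0.043, 0.001], [0.043, -0.999, 0.0], [0.001, -0.0, -1.0]]
force: [-0.6, 0.6, -1.7]
opening: 0.436
grasp_force: 30.0
```

>>> drive_tool(deltas="30 0 0 -1.5 0;30 0 0 -3 0;30 0 0 -3.5 0;30 0 0 -3.5 0")

```text
time_s: 17.3
position: [0.5245, 0.1321, 0.0176]
tcp_rot: [[0.999, 0.044, 0.0], [0.044, -0.999, 0.0], [0.0, -0.0, -1.0]]
force: [0.2, 0.3, -2.2]
opening: 0.439
grasp_force: 30.0
```

>>> drive_tool(deltas="30 0 0 -1 0;30 0 0 -1.5 0;30 0 0 -1.5 0")

```text
time_s: 17.6
position: [0.5246, 0.132, 0.0162]
tcp_rot: [[0.999, 0.044, 0.0], [0.044, -0.999, 0.0], [0.0, -0.0, -1.0]]
force: [-0.7, -0.5, 1.4]
opening: 0.438
grasp_force: 30.0
```

Contact: the weight has come off. Release, then rise.

>>> drive_tool(deltas="45 0 0 0 0;60 0 0 0 0;70 0 0 0 0;70 0 0 0 0;70 0 0 0 0;70 0 0 0 0;70 0 0 15 0;70 0 0 40 0;70 0 0 75 0;70 0 0 110 0;70 0 0 150 0")

```text
time_s: 18.7
position: [0.5235, 0.132, 0.1666]
tcp_rot: [[0.999, 0.044, -0.002], [0.044, -0.999, -0.0], [-0.002, -0.0, -1.0]]
force: [0.6, 0.5, -0.2]
opening: 0.804
grasp_force: 0.0
```

>>> drive_tool(deltas="0 -25 0 10 0;0 -50 0 10 0;0 -75 0 10 0;0 -90 0 10 0;0 -100 0 10 0;0 -100 0 10 0")

```text
time_s: 19.3
position: [0.4231, 0.1321, 0.176]
tcp_rot: [[0.999, 0.044, -0.001], [0.044, -0.999, -0.0], [-0.001, -0.0, -1.0]]
force: [0.4, -0.7, 0.5]
opening: 0.348
grasp_force: 0.0
```

Run:
```python
from h import *
s=bot.read_state();print(s['position'],s['opening'])
w=snap('wrist');b=snap('side')
w=cv2.resize(w,(400,250));f=cv2.resize(b[130:255,280:430],(400,333),interpolation=2);o=np.zeros((333,800,3),np.uint8);o[:,:400]=f;o[:250,400:]=w
cv2.imwrite('pics/z6.png',o[:,:,::-1])
```

```text
[0.42307037 0.13210561 0.17595431] 0.347645266776876
```

View pics/z6.png

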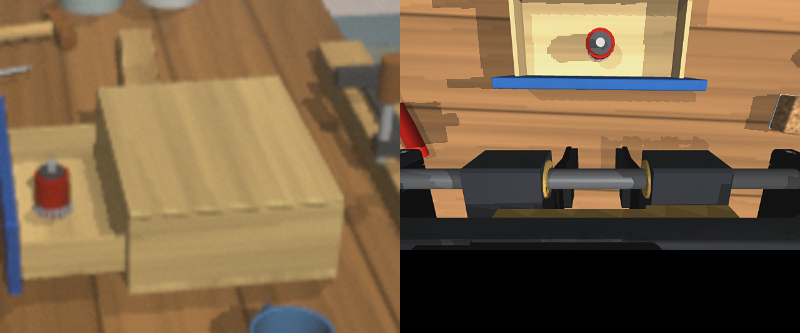

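The saw stands upright in the drawer, and the front and walls are clear. Next, drop behind the front and ease the drawer shut.

>>> drive_tool(deltas="0 -3 0 -40 0;0 -3 0 -80 0;0 -3 0 -120 0;0 -3 0 -150 0;0 -3 0 -154 0;0 5 0 -154 0;0 14 0 -154 0;0 20 0 -154 0;0 24 0 -154 0;0 27 0 -154 0;0 29 0 -154 0;0 31 0 -154 0")

```text
time_s: 20.6
position: [0.4554, 0.132, 0.0222]
tcp_rot: [[0.999, 0.044, 0.0], [0.044, -0.999, 0.0], [0.0, -0.0, -1.0]]
force: [0.1, 0.3, 0.2]
opening: 0.004
grasp_force: 0.0
```

>>> drive_tool(deltas="0 1 0 0 0;0 2 0 0 0;0 3 0 0 0;0 4 0 0 0;0 6 0 0 0;0 8 0 0 0;0 10 0 0 0;0 12 0 0 0;0 12 0 0 0")

```text
time_s: 21.5
position: [0.4682, 0.132, 0.0219]
tcp_rot: [[0.999, 0.044, 0.001], [0.044, -0.999, -0.0], [0.001, 0.0, -1.0]]
force: [-3.4, 0.5, 0.0]
opening: 0.006
grasp_force: 1.4
```

>>> drive_tool(deltas="0 2 0 0 0;0 5 0 0 0;0 9 0 0 0;0 13 0 0 0;0 17 0 0 0;0 21 0 0 0;0 25 0 0 0;0 29 0 0 0;0 33 0 0 0;0 37 0 0 0;0 41 0 0 0;0 44 0 0 0")

```text
time_s: 22.7
position: [0.5111, 0.1321, 0.0218]
tcp_rot: [[0.999, 0.044, -0.001], [0.044, -0.999, 0.0], [-0.001, -0.0, -1.0]]
force: [-5.2, 1.0, 0.1]
opening: 0.004
grasp_force: 2.8
```

>>> drive_tool(deltas="0 3 0 0 0;0 6 0 0 0;0 9 0 0 0;0 12 0 0 0;0 15 0 0 0;0 18 0 0 0;0 21 0 0 0;0 24 0 0 0;0 27 0 0 0;0 29 0 0 0;0 30 0 0 0;0 30 0 0 0")

```text
time_s: 23.9
position: [0.5403, 0.1323, 0.0216]
tcp_rot: [[0.999, 0.044, -0.003], [0.044, -0.999, 0.0], [-0.003, -0.0, -1.0]]
force: [-5.6, 1.8, -0.6]
opening: 0.002
grasp_force: 3.0
```

Now near home. Earlier the buffer was felt at x ≈ 0.5606.

>>> drive_tool(deltas="0 2 0 0 0;0 4 0 0 0;0 6 0 0 0;0 8 0 0 0;0 10 0 0 0;0 12 0 0 0;0 13 0 0 0;0 13 0 0 0")

```text
time_s: 24.7
position: [0.5533, 0.1323, 0.0215]
tcp_rot: [[0.999, 0.044, -0.003], [0.044, -0.999, 0.0], [-0.003, -0.0, -1.0]]
force: [-6.1, 2.3, -0.1]
opening: 0.001
grasp_force: 3.0
```

>>> drive_tool(deltas="0 1 0 0 0;0 2 0 0 0;0 3 0 0 0;0 3 0 0 0")

```text
time_s: 25.1
position: [0.5561, 0.1323, 0.0215]
tcp_rot: [[0.999, 0.044, -0.003], [0.044, -0.999, 0.0], [-0.003, -0.0, -1.0]]
force: [-6.8, 2.0, 0.3]
opening: 0.002
grasp_force: 3.1
```

>>> drive_tool(deltas="0 1 0 0 0;0 2 0 0 0;0 2 0 0 0")

```text
time_s: 25.4
position: [0.558, 0.1323, 0.0215]
tcp_rot: [[0.999, 0.044, -0.003], [0.044, -0.999, 0.0], [-0.003, -0.0, -1.0]]
force: [-6.0, 1.5, 0.4]
opening: 0.008
grasp_force: 3.2
```

>>> drive_tool(deltas="0 1 0 0 0;0 1.5 0 0 0;0 1.5 0 0 0")

```text
time_s: 25.7
position: [0.5595, 0.1323, 0.0215]
tcp_rot: [[0.999, 0.044, -0.003], [0.044, -0.999, 0.0], [-0.003, -0.0, -1.0]]
force: [-6.6, 1.9, 0.8]
opening: 0.002
grasp_force: 3.2
```

>>> drive_tool(deltas="0 1 0 0 0;0 1.5 0 0 0;0 1.5 0 0 0")

```text
time_s: 26.0
position: [0.5607, 0.1323, 0.0215]
tcp_rot: [[0.999, 0.044, -0.004], [0.044, -0.999, 0.0], [-0.004, -0.0, -1.0]]
force: [-7.5, 1.2, -0.5]
opening: 0.006
grasp_force: 3.4
```

>>> drive_tool(deltas="0 0.5 0 0 0;0 1 0 0 0;0 1 0 0 0")

```text
time_s: 26.3
position: [0.5608, 0.1323, 0.0214]
tcp_rot: [[0.999, 0.044, -0.006], [0.044, -0.999, 0.0], [-0.006, -0.0, -1.0]]
force: [-7.9, 1.0, 1.8]
opening: 0.003
grasp_force: 4.0
```

>>> drive_tool(deltas="0 0.5 0 0 0;0 1 0 0 0;0 1 0 0 0")

```text
time_s: 26.6
position: [0.5608, 0.1322, 0.0213]
tcp_rot: [[0.999, 0.044, -0.008], [0.044, -0.999, -0.0], [-0.008, -0.0, -1.0]]
force: [-9.9, 0.8, 2.2]
opening: 0.003
grasp_force: 4.7
```

9.9 N, against the buffer. Ease off slowly.

>>> drive_tool(deltas="0 -3 0 0 0;0 -6 0 0 0;0 -9 0 0 0;0 -12 0 0 0;0 -15 0 0 0;0 -18 0 0 0;0 -21 0 0 0;0 -24 0 0 0;0 -27 0 0 0;0 -30 0 0 0;0 -34 0 0 0;0 -34 0 0 0")

```text
time_s: 27.8
position: [0.5308, 0.1321, 0.0223]
tcp_rot: [[0.999, 0.044, 0.001], [0.044, -0.999, 0.0], [0.001, -0.0, -1.0]]
force: [0.1, -0.8, 0.9]
opening: 0.002
grasp_force: 0.0
```

>>> drive_tool(deltas="0 -15 0 0 0;0 -40 0 0 0;0 -70 0 0 0;0 -95 0 0 0;0 -95 0 40 0;0 -95 0 85 0;0 -95 0 130 0;0 -95 0 160 0;0 -95 0 160 0")

```text
time_s: 28.7
position: [0.4397, 0.1324, 0.1865]
tcp_rot: [[0.999, 0.044, 0.012], [0.044, -0.999, 0.001], [0.012, -0.0, -1.0]]
force: [1.1, 0.2, -0.2]
opening: 0.006
grasp_force: 0.0
```

Run:
```python
from h import *
s=bot.read_state();print(s['position'],s['force'],s['time_s'])
w=snap('wrist');b=snap('side');a=snap('scene')
h=cv2.cvtColor(w,cv2.COLOR_RGB2HSV);m=cv2.inRange(h,(100,120,40),(125,255,255))
for c in cv2.findContours(m,0,2)[0]:
    r=cv2.boundingRect(c)
    if r[2]>100: print(r,onz('wrist',r[0],r[1]+r[3],.098),onz('wrist',r[0]+r[2],r[1]+r[3],.098))
for n,i,f in(('side',b,'d0'),('scene',a,'s0')):
    o=cv2.imread(f'pics/{f}.png')[:,:,::-1]
    for q,im in(('before',o),('now',i)):
        m=cv2.inRange(cv2.cvtColor(np.ascontiguousarray(im),cv2.COLOR_RGB2HSV),(100,120,40),(125,255,255))
        print(n,q,[cv2.boundingRect(c) for c in cv2.findContours(m,0,2)[0] if 150<cv2.contourArea(c)<2500])
```

```text
[0.43971054 0.13237082 0.18649496] [ 1.0510058   0.19164988 -0.23099443] 28.7
(143, 33, 354, 36) [0.52670031 0.26708907 0.098     ] [ 0.53853519 -0.00092416  0.098     ]
side before [(385, 337, 27, 22), (305, 165, 13, 73), (0, 87, 21, 38), (13, 68, 91, 66)]
side now [(386, 337, 26, 22), (305, 165, 13, 72), (0, 87, 22, 38), (13, 68, 58, 66)]
scene before [(196, 182, 36, 37), (291, 178, 84, 53), (158, 167, 22, 20)]
scene now [(196, 182, 36, 37), (291, 179, 84, 52), (158, 167, 22, 20)]
```

In both fixed views the drawer front is back at its starting pixels, so it has latched home. The mug and bottle haven't moved either.

```bash
python3 -c "
from rig import bot
print(bot.hand_in())"
```

```text
the job is handed in; nothing more can be done
None
```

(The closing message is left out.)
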